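# Snap the lens-case cap shut and keep it pressed home

### The job

Pick up the green cap, put it over the open well of the lens case and press it down: you will feel it stop on the snap nibs and give way with a click; keep pressing after the force drops until the cap is fully home and squeezes its seal. Finish while still pressing the cap down firmly, without letting go, and leave the other things on the desk where they are.

Things in the scene. Friction and masses are not known exactly. Their poses are not given: they have to be found in the camera images.
- green_cap: Green snap cap with a ribbed side, standing open side down on the desk: 37 mm outside diameter, 20 mm high, mass about 25 g (varies). Origin: centre of its underside (open mouth), z up. Inside: mouth 26.8 mm wide at a 2 mm high snap lip, 30.6 mm above the lip; ceiling 16 mm above the underside. Its yaw does not matter. Can be gripped across its side from above.
- case: White two-well lens case fixed to the desk at any yaw, 94 mm long (x) by 42 mm (y), plate 5 mm thick. Origin: centre of its underside, z up. The open well is 26 mm along +x; at 26 mm along -x a white cap (37 mm wide, top 27 mm above the desk) closes the other well. Only 15 mm lie between it and a cap on the open well, so grip with the fingers either side along the case's y.
- open_well (a point): Centre of the top of the free seal on the open well, 24.2 mm above the desk, z up along the well's axis. The well is a white round stud, 24 mm wide, on a green disc; its rim, 22.2 mm above the desk, is bevelled to 19.6 mm; on top is a grey seal disc with a dark centre. The cap slides over the stud with 1.4 mm play all round.
- nibs (a point): Point on the well's axis at the height of the four sprung snap nibs, 14 mm above the desk; they stand out from the stud to a 30 mm circle. The cap's lip meets them when its underside is about 17.4 mm above the desk. Pushing through takes roughly 8 to 12 N; from about 13 mm on the force drops and the nibs even pull the cap in, then they keep it on.
- home (a point): Point on the well's axis 8.2 mm above the desk: where the cap's underside lies when it has snapped on and its ceiling just rests on the seal. Pressed on, it sinks 2 mm more, squeezing the seal, to a hard stop on the stud (underside 6.2 mm above the desk).
- seal (a joint): How far the sprung seal on top of the open well is squeezed down, in m: 0 free, 0.002 fully squeezed (cap hard on the stud). It takes 1.5 N to start and about 7.5 N at full squeeze; a snapped cap that nobody presses leaves it near 0.
- blue_cap: Spare blue cap of the same shape and size as the green one, open side down on the desk; not to be used. Origin: centre of its underside, z up.
- solution: Clear bottle of lens solution with a white cap and paper label, standing on the desk: 48 mm diameter, 125 mm high. Origin: centre of its underside, z up.
- glasses_case: Dark glasses case lying on the desk, 155 mm (x) by 62 mm (y), 43 mm high. Origin: centre of its underside, z up.
- vial: Small glass vial with a metal cap standing on the desk, 25 mm diameter, 44 mm high. Origin: centre of its underside, z up.
There are look-alikes about, which are no part of the job. There is more than one size of the green_cap; the one meant has the size given above.

How it is judged (in metres and radians):
On the way, in this order (a step that is already met when the one before it is completed fails the run):
1. the green cap has been lifted clear of the desk (height (world z) of green_cap above 0.035 m), for 0.1 s.
2. the green cap has snapped past the nibs of the open well (z of green_cap in the frame of open_well below -0.0145 m and horizontal distance between green_cap and open_well below 0.003 m), for 0.1 s.
At the end, for the whole second after the job is handed in: The green cap is snapped fully home on the open well (underside at least 15.5 mm below the seal's free top, within 3 mm of the well's axis, within 0.12 rad of square), at rest, and the robot's fingers are still pressing it down so that the seal stays squeezed by more than 1 mm (about 4.5 N) (z of green_cap in the frame of open_well below -0.0155 m and horizontal distance between green_cap and open_well below 0.003 m and angle between the z axis of green_cap and the z axis of open_well, either way round below 0.12 rad and value of joint seal above 0.001 m and contact force between the fingers and green_cap above 3 N and linear speed of green_cap below 0.02 m/s); the arm keeps its last pose, push and grip.
It fails at once if the blue cap, solution bottle, glasses case or vial was shifted by more than 20 mm (distance of any of blue_cap, solution, glasses_case, vial from where it was at the start of the episode above 0.02 m).
It fails at once if the bottle or vial was tipped over (angle between any of solution, vial's own z axis and vertical above 0.5 rad).
It also fails if it takes over 35 s, if anything falls off the work surface, if the arm or the gripper's body presses on something with over 40 N, if the wrist force passes 120 N, or if a joint passes its speed limit or range.

### The arm

A 6-joint arm with a two-finger parallel gripper is mounted at the origin on the work surface. World frame = base frame: x ahead of the robot, y to its left, z up, the work surface at z = 0. Lengths are in m, angles in degrees, forces in N, time in s.
With the tool pointing down it reaches from about 0.4 to 0.825 m from the base axis. Payload 7 kg.
Tool frame: the origin (TCP) lies on the centre line of the jaws, within the pads' length; the fingertips stand 8 mm ahead of it and the grasp point (between the pads) lies 11 mm behind it; z points along the fingers, y is the line along which they close (so a half turn about z gives the same grasp; the last joint's range is limited). The gripper opens to 88 mm and grips with 3 to 60 N. Pads are 19 mm wide; open, the fingers measure 130 mm over their backs; the gripper's body (78 mm by 193 mm) begins 47 mm behind the grasp point.
Start: joints at [82.225, 20.546, 0.682, 0, -70.136, -16.507], TCP at [0.278, 0.615, 0.235] pointing down, gripper open.
Joint ranges: [-176.03, 176.03], [-82.01, 121.73], [-58.28, 71.71], [-173.87, 95.51], [-174.79, -0.11], [-173.66, 173.66]. Speed limits (degrees/s): [136.94, 136.94, 172.46, 180, 180, 180].

### API

Orientations are given as [roll, pitch, yaw] about the fixed x, y, z axes, in that order (R = Rz(yaw) Ry(pitch) Rx(roll)).
In Python, from plant import ctrl, vision gives the robot as it stands. The module is installed in compiled form; this text tells all that it offers.
- The arm moves only by the tool move_arm, never from a script. Its argument "moves" is one flat list of numbers, 7 for each row, row after row: the finger opening in cm, from 0 to 8.76, then the shift along the tool's x, y, z in cm, then the turn, a rotation vector about the tool's x, y, z in rad. A call has 1 to 8 rows; each row shifts and turns the commanded pose from where the row before left it, along the tool's axes as they then stand; what a row does not reach is not made up. A row lasts 1/10 s, in which the tool goes at most 50 mm and 8.59 degrees, less where a joint would pass 70% of its speed; a pose out of reach is approached as far as the arm can. A call with a gripper value outside its range is refused whole. The fingers move at their own pace and stop on an object; the grip force is fixed at half the most. Time passes only in rows, so rows that do not move let the fingers close. It gives the time, the measured TCP pose, the force, the opening and the grip force at its end, in the units of the state.
- ctrl.get_obs(): the state, without advancing time (a new reading comes with each control period).
- vision.snapshot(name): name is "scene" or "side" or "wrist"; returns (picture, depth): 384x512x3 uint8, red, green, blue; 384x512 float32, m along the optical axis (not along the pixel's ray), 0 where there is no reading.
- vision.camera_model(name): a dict with "vertical_fov" (degrees; the focal length in pixels is half the picture's height over the tangent of half this angle, whatever the lens; pixels are square), "cx", "cy" (the principal point, pixels), "cam_to_world" (4x4, takes a point from camera to world coordinates). Camera axes: x right, y down, z forward; pixel columns grow to the right and rows downward; lengths in m; the calibration is good to about 2 mm. A picture is of the moment at which its call begins: read the wrist's pose just before it. camera_model takes no time and is no camera call; for the wrist camera it gives the pose at the moment of the call.
- ctrl.close_job(): hands the job in; it is judged then, once.
The state is a dict: "clock": time; "joint_pos": joint angles; "qvel": joint speeds; "tau": joint torques, N m; "tool_pos": TCP position; "orientation": TCP orientation; "force": force on the tool from outside, world axes, zero at the start; "moment": the same for the moment, N m; "opening": finger opening in m; "gripper_force": force on a finger pad.
Only numpy, scipy, OpenCV 4.12 (cv2) and the standard library are available. Lean on these libraries where they do the work, as an engineer would, in place of code of your own. Each camera call takes 0.05 s, during which the arm holds its last target. There are 200 camera calls.

## Working session

There is one attempt and no reset: what is moved stays moved. The work goes in short steps, Python scripts to look and compute and a tool call to move; the robot and the scene stay as the last step left them, time stands still between calls to the robot, and variables do not carry over. Pictures are saved under pics/ and viewed, at most 10 in all, crops included, and the job is handed in when it is done.

Besides the shell and the picture viewer there is one more tool, called after "Call:" as name(argument=value, ...) on one line, values as JSON. move_arm: Moves the arm, as the interface text tells. Its arguments: {"type":"object","properties":{"moves":{"type":"array"}},"required":["moves"]}

```bash
mkdir -p pics
cat > h.py <<'E'
import numpy as np, cv2
from plant import ctrl, vision
def snap(n):
    m=vision.camera_model(n); im,d=vision.snapshot(n); return im,d,m
def pts(d,m):
    f=192/np.tan(np.radians(m["vertical_fov"])/2); v,u=np.mgrid[:384,:512]
    P=np.stack([(u-m["cx"])/f*d,(v-m["cy"])/f*d,d],-1); T=np.array(m["cam_to_world"])
    return P@T[:3,:3].T+T[:3,3]
def ray(m,u,v,z):
    f=192/np.tan(np.radians(m["vertical_fov"])/2);T=np.array(m["cam_to_world"])
    r=T[:3,:3]@np.array([(u-m["cx"])/f,(v-m["cy"])/f,1]);o=T[:3,3]
    return o+r*(z-o[2])/r[2]
E
python3 - <<'E'
from h import *
for n in("scene","wrist"):
    im,d,m=snap(n); np.savez("/tmp/"+n,im=im,d=d); 
    cv2.imwrite(f"pics/{n}0.png",im[:,:,::-1]); P=pts(d,m)
    print(n,np.array(m["cam_to_world"]).round(3).tolist(),m["vertical_fov"])
    hsv=cv2.cvtColor(im,cv2.COLOR_RGB2HSV)
    for c,lo,hi in(("green",(35,70,40),(85,255,255)),("blue",(95,90,40),(130,255,255))):
        k=cv2.inRange(hsv,lo,hi); N,L,S,C=cv2.connectedComponentsWithStats(k)
        for i in range(1,N):
            if S[i,4]>60:
                q=P[(L==i)&(d>0)]; print(c,S[i].tolist(),C[i].round(),q.min(0).round(3),q.max(0).round(3))
print(ctrl.get_obs())
E
```

```text
scene [[0.403, 0.523, -0.751, 1.249], [0.915, -0.233, 0.328, -0.289], [-0.004, -0.82, -0.573, 0.579], [0.0, 0.0, 0.0, 1.0]] 53.58103002871876
green [415, 0, 52, 55, 1127] [437.  27.] [-0.742  0.674 -0.052] [0.342 1.818 0.29 ]
green [388, 35, 17, 31, 257] [395.  45.] [-0.546  0.585 -0.097] [0.314 1.434 0.302]
green [450, 39, 18, 17, 80] [458.  49.] [-0.252  1.536 -0.007] [-0.192  1.579  0.088]
green [162, 172, 21, 19, 321] [172. 181.] [ 0.309 -0.168 -0.002] [ 0.409 -0.107  0.03 ]
green [203, 176, 21, 20, 330] [213. 185.] [ 0.379 -0.075 -0.003] [ 0.474 -0.008  0.03 ]
green [170, 193, 15, 14, 185] [177. 199.] [ 0.417 -0.169 -0.002] [ 0.485 -0.127  0.022]
blue [166, 234, 17, 17, 237] [174. 242.] [ 0.578 -0.215 -0.   ] [ 0.637 -0.175  0.022]
wrist [[-0.411, -0.878, -0.247, 0.345], [-0.912, 0.396, 0.111, 0.585], [0.0, 0.271, -0.963, 0.384], [0.0, 0.0, 0.0, 1.0]] 62.98547576161693
{'clock': 0.1, 'joint_pos': array([ 8.22248731e+01,  2.05880241e+01,  6.41177603e-01, -1.66571449e-02,
       -7.01358295e+01, -1.65069267e+01]), 'qvel': array([-0.06538211, -0.0656091 ,  0.15344431,  0.00678884,  0.06038819,
       -0.02488701]), 'tau': array([-8.28234788e-04, -5.84165096e+01,  2.93749058e+01,  7.01536417e+00,
        1.01521148e-02, -5.00797807e-05]), 'tool_pos': array([0.27743716, 0.61490548, 0.23372831]), 'orientation': array([ 1.79916282e+02, -8.47851750e-03, -2.42877186e+01]), 'force': array([-0.37038299, -1.0999782 ,  0.05485016]), 'moment': array([0.02153369, 0.04352882, 0.03099159]), 'gripper_force': 0.0, 'opening': 0.08770799833277672}
```

Run:
```python
import cv2
im=cv2.imread("pics/scene0.png")
cv2.imwrite("pics/scene0z.png",cv2.resize(im[120:320,90:350],None,fx=3,fy=3,interpolation=cv2.INTER_CUBIC))
```

```text
(no output)
```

View pics/scene0.png

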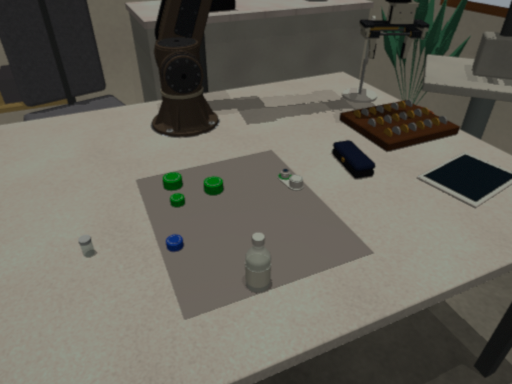

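View pics/scene0z.png

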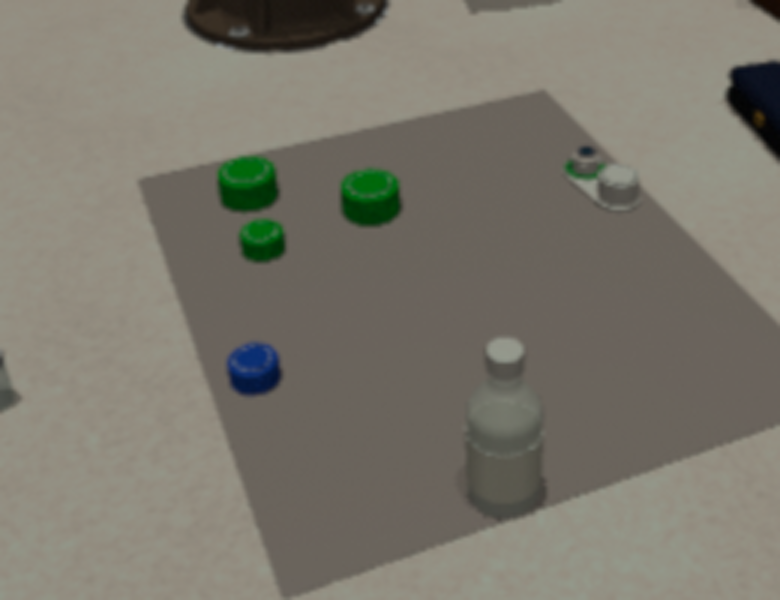

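The scene view shows the small green cap at about (177,199), the size of the blue cap at (174,242). Two bigger green look-alikes stand at (172,181) and (213,185). The case has its open well at about (285,173) and its white cap at (296,179).

```bash
cat >> h.py <<'E'
def comp(mask,minA=60):
    N,L,S,C=cv2.connectedComponentsWithStats(mask); return [(L==i,S[i],C[i]) for i in range(1,N) if S[i,4]>minA]
E
python3 - <<'E'
from h import *
m=vision.camera_model("scene");z=np.load("/tmp/scene.npz")
im,d=z["im"],z["d"];P=pts(d,m)
for c in((172,181),(213,185),(177,199),(174,242)):
    w=P[c[1]-12:c[1]+13,c[0]-12:c[0]+13].reshape(-1,3); hi=w[(w[:,2]>.017)]
    print(c,len(hi),np.median(hi,0).round(3),np.ptp(hi,0).round(3), ray(m,*c,.012).round(3))
print("well",ray(m,285.3,171.5,.024).round(3),"white",ray(m,296,178.5,.02).round(3))
print("bottle",ray(m,258,285,0),"vial",ray(m,88,252,0),"glasses",ray(m,353,158,.03))
E
```

```text
(172, 181) 225 [ 0.39  -0.144  0.027] [0.895 0.172 0.562] [ 0.379 -0.141  0.012]
(213, 185) 229 [ 0.455 -0.052  0.027] [0.827 0.265 0.562] [ 0.443 -0.047  0.012]
(177, 199) 104 [ 0.468 -0.152  0.019] [0.801 0.156 0.562] [ 0.465 -0.15   0.012]
(174, 242) 158 [ 0.619 -0.199  0.019] [0.649 0.109 0.562] [ 0.618 -0.197  0.012]
well [0.478 0.151 0.024] white [0.515 0.164 0.02 ]
bottle [ 0.7923947 -0.0753822  0.       ] vial [ 0.55991157 -0.37293267  0.        ] glasses [0.50118205 0.35704845 0.03      ]
```

Call:
move_arm(moves=[8.7,3.4,3.05,0,0,0,0,8.7,3.4,3.05,0,0,0,0,8.7,3.4,3.05,0,0,0,0,8.7,3.4,3.05,0,0,0,0,8.7,3.4,3.05,0,0,0,0,8.7,3.4,3.05,0,0,0,0,8.7,3.4,3.05,0,0,0,0,8.7,3.4,3.05,0,0,0,0])

```text
clock: 0.9
tool_pos: [0.4254, 0.2791, 0.2345]
orientation: [180.0, 0.0, -24.3]
force: [1.3, 1.2, 0.1]
opening: 0.0869
gripper_force: 0.0
```

Call:
move_arm(moves=[8.7,3.4,3.05,0,0,0,0,8.7,3.4,3.05,0,0,0,0,8.7,3.4,3.05,0,0,0,0,8.7,0,0,0,0,0,0,8.7,0,0,0,0,0,0,8.7,0,0,0,0,0,0])

```text
clock: 1.5
tool_pos: [0.4803, 0.156, 0.2344]
orientation: [180.0, 0.0, -24.3]
force: [-0.6, -0.2, 0.5]
opening: 0.087
gripper_force: 0.0
```

Run:
```python
from h import *
im,d,m=snap("wrist"); print(ctrl.get_obs()["tool_pos"],ctrl.get_obs()["orientation"]); np.savez("/tmp/w1",im=im,d=d,T=np.array(m["cam_to_world"]),c=[m["cx"],m["cy"]])
cv2.imwrite("pics/w1.png",im[:,:,::-1])
```

```text
[0.48023979 0.15635904 0.23445703] [ 1.79997416e+02  9.24452429e-03 -2.42287253e+01]
```

View pics/w1.png

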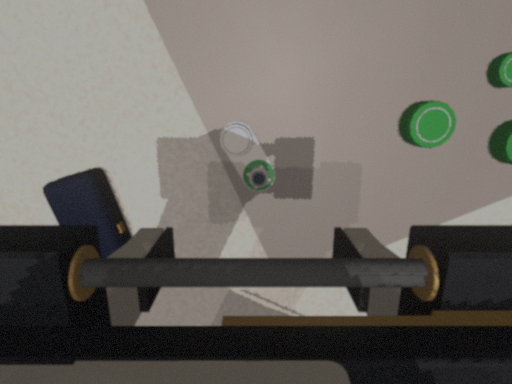

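The wrist view shows the well's dark centre at about (259,177) on its green disc, and the white cap at about (237,138). I measure both.

Run:
```python
from h import *
z=np.load("/tmp/w1.npz");im,d=z["im"],z["d"];m=dict(vision.camera_model("wrist"),cam_to_world=z["T"])
P=pts(d,m)
g=cv2.cvtColor(im,cv2.COLOR_RGB2GRAY); sub=np.zeros_like(g); 
hsv=cv2.cvtColor(im,cv2.COLOR_RGB2HSV)
roi=np.zeros_like(g); roi[163:190,245:275]=1
k=((g<60)&(roi>0)&(hsv[...,1]<130)).astype(np.uint8)
for mm,s,c in comp(k,8): print("dark",s.tolist(),c,ray(m,*c,.024).round(4),P[mm].mean(0).round(4))
k=((hsv[...,0]>40)&(hsv[...,0]<85)&(hsv[...,1]>90)&(roi>0)).astype(np.uint8)
cn=np.argwhere(k)[:,::-1].astype(np.float32); (e,r)=cv2.minEnclosingCircle(cn); print("disc",e,r,ray(m,*e,.005).round(4))
top=(P[...,2]>.0225)&(P[...,2]<.033); top[:110]=0; top[200:]=0; top[:,:205]=0; top[:,290:]=0
for mm,s,c in comp(top.astype(np.uint8),30): 
    e,r=cv2.minEnclosingCircle(np.argwhere(mm)[:,::-1].astype(np.float32)); h=np.median(P[mm][:,2]); print("top",s.tolist(),c,e,r,h.round(4),ray(m,*e,h).round(4),ray(m,*c,h).round(4))
print(P[80:110:10,250,2],P[177,253:266,2].round(4))
```

```text
dark [253, 173, 12, 12, 103] [258.37864078 178.29126214] [0.4693 0.1551 0.024 ] [0.4701 0.1547 0.0283]
disc (258.5157165527344, 174.7879638671875) 14.485952377319336 [0.4691 0.1546 0.005 ]
top [220, 124, 32, 33, 813] [235.90405904 139.95694957] (235.875, 140.0625) 16.2410831451416 0.0276 [0.5209 0.16   0.0276] [0.521  0.1599 0.0276]
top [250, 170, 17, 17, 200] [258.815 178.19 ] (258.5833435058594, 177.5833282470703) 8.632242202758789 0.0245 [0.47   0.1545 0.0245] [0.4693 0.1545 0.0245]
[1.53316956e-05 6.64666783e-04 1.81803097e-03] [0.0244 0.0238 0.0244 0.0248 0.0249 0.0252 0.0264 0.0252 0.0252 0.025
 0.0241 0.0247 0.0233]
```

Call:
move_arm(moves=[8.7,1.6,4.07,0,0,0,0,8.7,1.6,4.07,0,0,0,0,8.7,1.6,4.07,0,0,0,0,8.7,1.6,4.07,0,0,0,0,8.7,1.6,4.07,0,0,0,0,8.7,1.6,4.07,0,0,0,0,8.7,1.6,4.07,0,0,0,0,8.0,0,0,2,0,0,0.12])

```text
clock: 2.35
tool_pos: [0.4668, -0.1529, 0.2164]
orientation: [-179.9, -0.2, -31.2]
force: [0.5, 1.1, -1.5]
opening: 0.0832
gripper_force: 0.0
```

Call:
move_arm(moves=[7,0,0,2,0,0,0.12,7,0,0,2,0,0,0.12,6,0,0,0,0,0,0,6,0,0,0,0,0,0,6,0,0,0,0,0,0])

```text
clock: 2.85
tool_pos: [0.4664, -0.1495, 0.1757]
orientation: [-179.9, -0.1, -44.7]
force: [-1.1, 0.5, -0.5]
opening: 0.061
gripper_force: 0.0
```

Run:
```python
from h import *
im,d,m=snap("wrist"); o=ctrl.get_obs(); p=o["tool_pos"]; print(p,o["orientation"],o["opening"])
cv2.imwrite("pics/w2.png",im[:,:,::-1]); P=pts(d,m)
hsv=cv2.cvtColor(im,cv2.COLOR_RGB2HSV)
for mm,s,c in comp(cv2.inRange(hsv,(35,70,40),(85,255,255)),150):
    q=P[mm]; h=q[:,2]; t=mm&(P[...,2]>np.percentile(h,80)-.003)
    t=max(comp(t.astype(np.uint8),20),key=lambda a:a[1][4])[0]
    e,r=cv2.minEnclosingCircle(np.argwhere(t)[:,::-1].astype(np.float32)); z=np.median(P[t][:,2])
    w=ray(m,*e,z); f=192/np.tan(np.radians(m["vertical_fov"])/2)
    y=np.radians(o["orientation"][2]); D=w-p
    print(s.tolist(),e,"h",z.round(4),"rad",(r*np.median(d[t])/f).round(4),w.round(4),"tool xy",D[0]*np.cos(y)+D[1]*np.sin(y),D[0]*np.sin(y)-D[1]*np.cos(y))
```

```text
[ 0.4663924  -0.14964089  0.17574417] [-1.79929135e+02 -8.08059475e-02 -4.47185456e+01] 0.060176897886424004
[238, 161, 36, 39, 971] (255.46995544433594, 180.8948516845703) h 0.0204 rad 0.0181 [ 0.4657 -0.1506  0.0204] tool xy 0.0001947904671335709 0.00117137179900444
[280, 214, 44, 45, 740] (303.0, 241.5) h 0.0281 rad 0.0243 [ 0.3868 -0.1417  0.0281] tool xy -0.0620814361687199 0.050358388029351095
[197, 231, 28, 28, 497] (210.5, 249.0) h 0.0282 rad 0.0168 [ 0.4481 -0.0677  0.0282] tool xy -0.07071176719357454 -0.04535559533480621
[290, 231, 21, 28, 475] (302.5, 244.5) h 0.0293 rad 0.0159 [ 0.3852 -0.1394  0.0293] tool xy -0.06489846525910271 0.04978891129573993
```

View pics/w2.png

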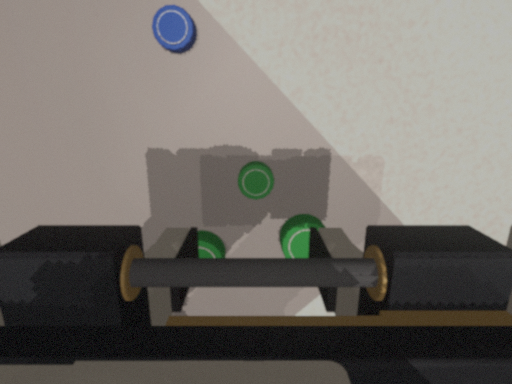

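The wrist view shows the target cap at (255,181), radius 18.1 mm and 20.4 mm high, so it is the right one. The big look-alikes at (205,245) and (303,242) lie behind the jaws and clear of them.

Call:
move_arm(moves=[6,0,0.12,3.5,0,0,0,6,0,0,3.5,0,0,0,6,0,0,3.5,0,0,0,6,0,0,2.5,0,0,0,6,0,0,1.5,0,0,0,6,0,0,1,0,0,0,6,0,0,0.5,0,0,0,6,0,0,0.35,0,0,0])

```text
clock: 3.7
tool_pos: [0.4653, -0.1509, 0.0114]
orientation: [-180.0, -0.0, -44.9]
force: [0.6, -0.0, 0.3]
opening: 0.0599
gripper_force: 0.0
```

Call:
move_arm(moves=[6,0,0,0,0,0,0,4.5,0,0,0,0,0,0,3,0,0,0,0,0,0,3,0,0,0,0,0,0,3,0,0,0,0,0,0,3,0,0,0,0,0,0,3,0,0,0,0,0,0])

```text
clock: 4.4
tool_pos: [0.4648, -0.151, 0.0114]
orientation: [-180.0, -0.0, -44.9]
force: [0.2, 1.1, 4.9]
opening: 0.036
gripper_force: 30.0
```

Call:
move_arm(moves=[3,0,0,-1,0,0,0,3,0,0,-3,0,0,0,3,0,0,-3,0,0,0,3,-3.04,-3.14,0,0,0,0,3,-3.04,-3.14,0,0,0,0,3,-3.04,-3.14,0,0,0,0,3,-3.04,-3.14,0,0,0,0,3,-3.04,-3.14,0,0,0,0])

```text
clock: 5.2
tool_pos: [0.4675, 0.0692, 0.0818]
orientation: [-180.0, -0.0, -44.9]
force: [2.0, 0.1, -0.5]
opening: 0.0362
gripper_force: 30.0
```

Call:
move_arm(moves=[3,-3.04,-3.14,0,0,0,0,3,-3.04,-3.14,0,0,0,-0.126,3,0,0,0,0,0,-0.126,3,0,0,0,0,0,-0.126,3,0,0,0,0,0,-0.126,3,0,0,0,0,0,-0.126,3,0,0,0,0,0,-0.126,3,0,0,0,0,0,-0.126])

```text
clock: 6.0
tool_pos: [0.469, 0.1549, 0.0815]
orientation: [-180.0, -0.0, 5.9]
force: [0.8, 0.3, -0.1]
opening: 0.0361
gripper_force: 30.0
```

Call:
move_arm(moves=[3,0,0,0,0,0,0,3,0,0,0,0,0,0])

```text
clock: 6.2
tool_pos: [0.4691, 0.1549, 0.0814]
orientation: [-180.0, -0.0, 5.4]
force: [-0.3, 0.0, -0.1]
opening: 0.0366
gripper_force: 30.0
```

Run:
```python
from h import *
im,d,m=snap("wrist"); o=ctrl.get_obs(); p=o["tool_pos"]; print(p,o["orientation"],o["opening"],o["force"])
P=pts(d,m); y=np.radians(o["orientation"][2])
hsv=cv2.cvtColor(im,cv2.COLOR_RGB2HSV)
for mm,s,c in comp(cv2.inRange(hsv,(35,70,40),(85,255,255)),150): print(s.tolist(),c,np.median(P[mm],0).round(4))
s2,d2,m2=snap("side"); print(np.array(m2["cam_to_world"])[:3,3])
cv2.imwrite("pics/w3.png",np.hstack([im,s2])[:,:,::-1][:, :]) 
cv2.imwrite("pics/w3.png",cv2.resize(np.vstack([im[100:330],s2])[:,:,::-1],None,fx=.95,fy=.95))
```

```text
[0.46903212 0.15487951 0.08126925] [-1.79997561e+02 -1.47583754e-03  5.42653647e+00] 0.03658739416276937 [ 0.02345585 -0.02635932 -0.43237032]
[216, 182, 75, 77, 2413] [253.24989639 222.15416494] [0.4818 0.1567 0.0834]
[468, 224, 43, 35, 998] [490.69839679 243.07715431] [ 0.4594 -0.0252  0.0119]
[229, 237, 49, 22, 837] [253.20310633 249.24611708] [0.4748 0.156  0.0907]
[ 0.42534322 -0.52283288  0.59081506]
```

View pics/w3.png

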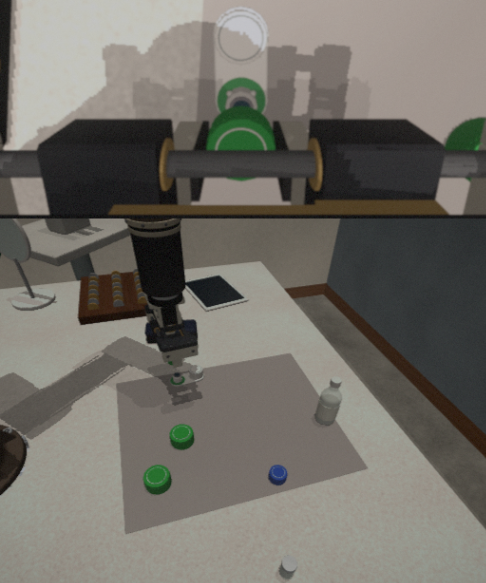

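The wrist view shows the cap in the grip (centre about (253,240) in the full picture), with the well and white cap in line ahead of it. I check the cap and white cap against each other in this one picture.

Run:
```python
from h import *
im,d,m=snap("wrist"); p=ctrl.get_obs()["tool_pos"]; P=pts(d,m)
hsv=cv2.cvtColor(im,cv2.COLOR_RGB2HSV); g=cv2.inRange(hsv,(35,70,40),(85,255,255))>0
c=P[g&(P[...,2]>.086)&(P[...,2]<.1)]
print("cap top z",np.median(c[:,2]),"max x",np.percentile(c[:,0],99.5),"y",np.percentile(c[:,1],[.5,99.5]),len(c))
t=(P[...,2]>.023)&(P[...,2]<.032)&~g; t[240:]=0
for mm,s,cc in comp(t.astype(np.uint8),40):
    e,r=cv2.minEnclosingCircle(np.argwhere(mm)[:,::-1].astype(np.float32)); z=np.median(P[mm][:,2]); print(s.tolist(),e,r,z,ray(m,*e,z).round(4))
w=g&(P[...,2]<.012); w[:,400:]=0; w=w.astype(np.uint8); mm,s,cc=max(comp(w,50),key=lambda a:a[1][4]); q=P[mm]
print("disc",s.tolist(),np.percentile(q,[1,50,99],0).round(4).tolist(), "tcp",p)
```

```text
cap top z 0.0900375142947682 max x 0.4870190021074349 y [0.13770788 0.17328531] 1850
[226, 111, 56, 57, 2471] (253.30287170410156, 139.0513153076172) 28.463356018066406 0.02750459940533423 [0.5214 0.1602 0.0275]
[241, 201, 27, 14, 193] (254.05714416503906, 212.0142822265625) 13.094395637512207 0.02441810057012897 [0.471  0.1548 0.0244]
disc [229, 182, 50, 37, 672] [[0.4599, 0.1366, 0.0039], [0.4776, 0.1562, 0.0055], [0.487, 0.1731, 0.0071]] tcp [0.4690879  0.15491967 0.08118851]
```

Call:
move_arm(moves=[3,0.07,0.03,1.5,0,0,0,3,0,0,1.5,0,0,0,3,0,0,1,0,0,0,3,0,0,0.4,0,0,0,3,0,0,0.2,0,0,0,3,0,0,0.2,0,0,0,3,0,0,0.15,0,0,0,3,0,0,0,0,0,0])

```text
clock: 7.15
tool_pos: [0.4699, 0.1548, 0.0317]
orientation: [-180.0, -0.0, 5.6]
force: [0.9, 0.0, -0.4]
opening: 0.0361
gripper_force: 30.0
```

Call:
move_arm(moves=[3,0,0,0.15,0,0,0,3,0,0,0.1,0,0,0,3,0,0,0.1,0,0,0,3,0,0,0.1,0,0,0,3,0,0,0,0,0,0])

```text
clock: 7.65
tool_pos: [0.4699, 0.1547, 0.0274]
orientation: [180.0, -0.0, 5.6]
force: [-1.8, -1.4, 5.6]
opening: 0.0363
gripper_force: 30.0
```

Call:
move_arm(moves=[3,0,0,0.1,0,0,0,3,0,0,0.1,0,0,0,3,0,0,0.1,0,0,0,3,0,0,0,0,0,0])

```text
clock: 8.05
tool_pos: [0.4695, 0.1546, 0.0238]
orientation: [180.0, 0.0, 5.6]
force: [-0.6, -0.1, -3.2]
opening: 0.036
gripper_force: 30.0
```

Call:
move_arm(moves=[3,0,0,0.1,0,0,0,3,0,0,0.1,0,0,0,3,0,0,0.1,0,0,0,3,0,0,0,0,0,0])

```text
clock: 8.45
tool_pos: [0.4697, 0.1546, 0.0208]
orientation: [180.0, 0.0, 5.6]
force: [-0.6, 0.6, -3.8]
opening: 0.0361
gripper_force: 30.0
```

The force has reversed, so the cap has snapped past the nibs. I keep pressing.

Call:
move_arm(moves=[3,0,0,0.1,0,0,0,3,0,0,0.1,0,0,0,3,0,0,0.05,0,0,0,3,0,0,0,0,0,0])

```text
clock: 8.85
tool_pos: [0.47, 0.1548, 0.0188]
orientation: [-180.0, -0.0, 5.6]
force: [-0.3, -1.3, 3.2]
opening: 0.036
gripper_force: 30.0
```

Call:
move_arm(moves=[3,0,0,0.1,0,0,0,3,0,0,0.05,0,0,0,3,0,0,0,0,0,0,3,0,0,0,0,0,0])

```text
clock: 9.25
tool_pos: [0.4701, 0.1548, 0.0176]
orientation: [-180.0, -0.0, 5.6]
force: [-2.1, -0.1, 8.6]
opening: 0.0361
gripper_force: 30.0
```

Call:
move_arm(moves=[3,0,0,0.05,0,0,0,3,0,0,0.03,0,0,0,3,0,0,0,0,0,0,3,0,0,0,0,0,0,3,0,0,0,0,0,0])

```text
clock: 9.75
tool_pos: [0.4701, 0.1548, 0.0175]
orientation: [-180.0, -0.1, 5.7]
force: [-5.6, -2.1, 17.8]
opening: 0.036
gripper_force: 30.0
```

Run:
```python
from h import *
im,d,m=snap("wrist"); o=ctrl.get_obs(); print(o["tool_pos"],o["force"],o["gripper_force"]); P=pts(d,m)
g=cv2.inRange(cv2.cvtColor(im,cv2.COLOR_RGB2HSV),(35,70,40),(85,255,255))>0
c=P[g&(P[...,2]>.021)&(P[...,2]<.04)]; c=c[(abs(c[:,0]-.47)<.03)&(abs(c[:,1]-.155)<.03)]; print("cap top z",np.median(c[:,2]),"max x",np.percentile(c[:,0],99.5),"y",np.percentile(c[:,1],[.5,99.5]),len(c))
```

```text
[0.47009796 0.1548465  0.01748558] [-5.65913715 -0.43686277 18.65383962] 30.003211861476302
cap top z 0.026328077437381456 max x 0.48817869098282957 y [0.1376495  0.17321667] 1948
```

The cap top measures 26.3 mm, so the cap is on its hard stop, with a steady push of about 18 N.

```bash
python3 -c "
from plant import ctrl; print(ctrl.close_job())"
```

```text
the job is handed in; nothing more can be done
None
```

The green cap snapped onto the open well and sits on its hard stop (top measured at 26.3 mm). I handed the job in at about 10 s with the gripper still pressing at roughly 18 N; no verdict was returned.

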